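# Turn up a conference speaker one click and take the call

### The job

Get the desk conference speaker going: with a fingertip, turn its big black knurled dial clockwise (seen from above) by one click, so that it rests in its middle position with the white line at the long blue mark, and then press the green call button fully down and let it come back up. This is fingertip work: do not press the button while the dial is in the wrong position, do not grip or lift anything, and leave the speaker and everything else on the desk standing where they are.

Things in the scene. Friction and masses are not known exactly. Their poses are not given: they have to be found in the camera images.
- speaker: Low grey box, 130 (x) x 210 (y) x 45 mm high, about 1.1 kg, loose on the desk. Origin: centre of its underside; z up. On top: dial centred at x 0, y +48 mm; green call button at x 0, y -68 mm. Marks printed round the dial's -x side, seen from its centre: long blue one straight towards -x, short white ones 0.7 rad to its -y and +y sides.
- dial (a joint): Dial angle about the vertical, rad, growing clockwise seen from above. Detents at 0 (line at the -y white mark; the start), 0.7 (blue mark) and 1.4 (+y white mark); stops 0.2 rad beyond. Between them a spring resists with up to 0.04 N m; past half way (0.35, 1.05) it snaps on to the next detent by itself; let go before that, it snaps back.
- dial_top (a point): Centre of the dial's flat top, on the axis, 62 mm above the desk. Black disc, 91 mm diameter over 36 upright rim ridges, 12 mm high. Pressed anywhere it sinks straight down on a soft spring, up to 4 mm (2.5 N to begin, 7 N at the bottom), and comes back; it turns pressed or not. A fingertip pressing 4 to 7 N some 30 mm off the axis carries it round by friction.
- dial_mark (a point): Outer end of the white line on the dial's top, 42 mm from the axis; turns with the dial.
- call (a joint): Travel of the call button, m: 0 up, 0.005 fully down; spring return, about 1.6 N to begin and 5.6 N fully down.
- call_top (a point): Centre of the top of the round green call button, 32 mm diameter, 56 mm above the desk when up; it goes down 5 mm when pressed.
- mug: White mug, 76 mm wide, 90 mm high, with a handle. Origin: centre of the underside. Leave alone.
- mouse: White computer mouse, 105 x 60 x 34 mm. Origin: centre of the underside. Leave alone.
- stapler: Blue stapler, 40 x 125 x 48 mm. Origin: centre of the underside. Leave alone.
- notes: Yellow block of sticky notes, 76 x 76 x 26 mm. Origin: centre of the underside. Leave alone.
- phone: Black phone lying flat, 148 x 72 x 9 mm. Origin: centre of the underside. Leave alone.
- pen: Black pen lying on the desk, 135 mm long. Origin: under its middle. Leave alone.

How it is judged:
By the outcome, as a careful person would: the job done as asked, in the order asked, and still so for the second after the job is handed in, with the robot touching nothing.
It also fails if it takes over 48 s, if anything falls off the work surface, if the arm or the gripper's body presses on something with over 40 N, if the wrist force passes 120 N, or if a joint passes its speed limit or range.

### The arm

A 6-joint arm with a two-finger parallel gripper is mounted at the origin on the work surface. World frame = base frame: x ahead of the robot, y to its left, z up, the work surface at z = 0. Lengths are in m, angles in rad, forces in N, time in s.
With the tool pointing down it reaches from about 0.3 to 0.775 m from the base axis. Payload 14.6 kg.
Tool frame: the origin (TCP) lies at the very end of the fingers, on their centre line; the grasp point (between the pads) lies 19 mm behind it; z points along the fingers, y is the line along which they close (so a half turn about z gives the same grasp; the last joint's range is limited). The gripper opens to 94 mm and grips with 3 to 60 N. Pads are 16 mm wide; open, the fingers measure 119 mm over their backs; the gripper's body (75 mm by 177 mm) begins 78 mm behind the grasp point.
Start: joints at [1.22, 0.3, 1.521, -0, 1.321, -0.067], TCP at [0.154, 0.528, 0.205] pointing down, gripper open.
Joint ranges: [-3.03, 3.03], [-0.79, 2.21], [0.23, 2.52], [-1.04, 4.18], [0, 3.07], [-2.55, 2.55]. Speed limits (rad/s): [2.22, 2.22, 2.57, 3.14, 3.14, 3.14].

### API

Orientations are given as [roll, pitch, yaw] about the fixed x, y, z axes, in that order (R = Rz(yaw) Ry(pitch) Rx(roll)).
In Python, from station import ctrl gives the robot as it stands.
- The arm moves only by the tool carry_out, never from a script. Its argument "motion" is text: rows parted by semicolons, each of 7 numbers parted by spaces: the shift along the world's x, y, z in m, then the turn, a rotation vector about the world's x, y, z in degrees, then the closure in counts, from 0 (fully open) to 255 (shut). In form: dx dy dz wx wy wz hand; .... A call has 1 to 20 rows; each row shifts and turns the commanded pose from where the row before left it; what a row does not reach is not made up. A row lasts 1/12 s, in which the tool goes at most 41.7 mm and 7.16 degrees, less where a joint would pass 70% of its speed; a pose out of reach is approached as far as the arm can. A call is refused whole if a number of a shift passes 0.0417 or a number of a turn 7.16, either way. A call with a gripper value outside its range is refused whole. The fingers move at their own pace and stop on an object; "grip_force" is the grip in N (left out, the last holds). Time passes only in rows, so rows that do not move let the fingers close. It gives the time, the measured TCP pose, the force, the opening and the grip force at its end, in the units of the state.
- ctrl.get_obs(): the state, without advancing time (a new reading comes with each control period).
- ctrl.camera(name): name is "scene" or "top" or "wrist"; returns a dict with "pixels" (400x640x3 uint8, red, green, blue), "range_z" (400x640 float32, m along the optical axis (not along the pixel's ray), 0 where there is no reading), "K" (3x3 intrinsics, pixels), "position" and "attitude" of the camera in the world. Camera axes: x right, y up, looking along -z (the intrinsics and any distortion apply to the point x, -y, -z); pixel columns grow to the right and rows downward; lengths in m; the calibration is good to about 2 mm. A picture is of the moment at which its call begins.
- ctrl.hand_in(): hands the job in; it is judged then, once.
The state is a dict: "time_s": time; "qpos": joint angles; "joint_vel": joint speeds; "tau": joint torques, N m; "ee_pos": TCP position; "eef_rot": TCP orientation; "force": force on the tool from outside, world axes, zero at the start; "moment": the same for the moment, N m; "grip_width": finger opening in m; "grip_force": force on a finger pad.
Only numpy, scipy, OpenCV 4.12 (cv2) and the standard library are available. Lean on these libraries where they do the work, as an engineer would, in place of code of your own. Each camera call takes 0.05 s, during which the arm holds its last target. There are 200 camera calls.

## Working session

There is one attempt and no reset: what is moved stays moved. The work goes in short steps, Python scripts to look and compute and a tool call to move; the robot and the scene stay as the last step left them, time stands still between calls to the robot, and variables do not carry over. Pictures are saved under pics/ and viewed, at most 10 in all, crops included, and the job is handed in when it is done.

Besides the shell and the picture viewer there is one more tool, called after "Request:" by a JSON object that holds its "fn" and its "kwargs", one argument or row to a line. carry_out: Moves the arm, as the interface text tells. Its arguments: {"type":"object","properties":{"motion":{"type":"string"},"grip_force":{"type":"number"}},"required":["motion"]}

```bash
mkdir -p pics; cat > h.py <<'E'
import numpy as np, cv2
from station import ctrl
from scipy.spatial.transform import Rotation as R
def rot(a):
    a=np.array(a,float)
    if a.shape==(3,3): return a
    return R.from_euler('xyz',a).as_matrix() if a.size==3 else R.from_quat(a).as_matrix()
def ray(c,u,v,z):
    k=c["K"]; d=rot(c["attitude"])@np.array([(u-k[0][2])/k[0][0],-(v-k[1][2])/k[1][1],-1.])
    p=np.array(c["position"]); return p+d*(z-p[2])/d[2]
def save(c,n): cv2.imwrite("pics/"+n,cv2.cvtColor(c["pixels"],cv2.COLOR_RGB2BGR))
E
python3 - <<'E'
from h import *
o=ctrl.get_obs(); print(o)
c=ctrl.camera("top"); save(c,"top.png"); print({k:c[k] for k in c if k not in("pixels","range_z")})
np.savez("top.npz",**c)
E
```

```text
{'time_s': 0.0, 'qpos': array([ 1.22040985e+00,  3.00459708e-01,  1.52156252e+00, -3.26678809e-06,
        1.32072880e+00, -6.66176017e-02]), 'joint_vel': array([-0.00111035,  0.00125107,  0.00057084, -0.00040488, -0.00143294,
       -0.00050049]), 'tau': array([ 1.56053084e-03, -5.31818104e+01, -3.52732229e+01,  7.08701368e-02,
        2.45766516e-02, -1.33669610e-04]), 'ee_pos': array([0.15390913, 0.52775253, 0.20490044]), 'eef_rot': array([-3.14043664e+00, -7.39535728e-05,  2.85782455e+00]), 'force': array([ 0.1914021 ,  0.14596974, -0.60339261]), 'moment': array([-0.04823945,  0.0004865 ,  0.01837176]), 'grip_force': 0.0, 'grip_width': 0.09420124675932812}
{'K': array([[389.86782533,   0.        , 320.33481363],
       [  0.        , 389.86782533, 201.92188471],
       [  0.        ,   0.        ,   1.        ]]), 'position': array([ 0.36538517, -0.02647073,  1.20455682]), 'attitude': array([ 0.17675344,  0.02558563, -1.58333216])}
```

View pics/top.png

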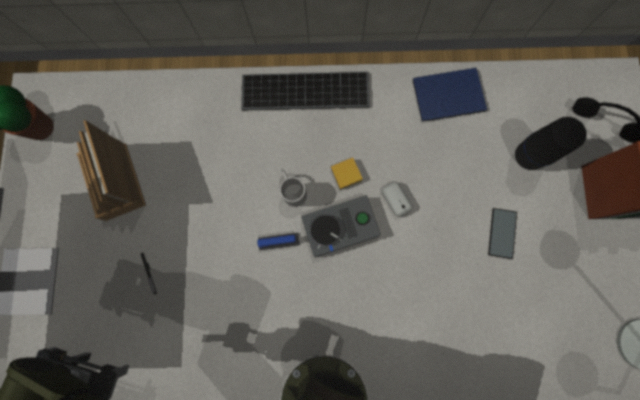

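The top view shows the speaker at about (340,226), the dial at (326,230) with its white line towards (338,237), and the green button at (363,218). The mug, notes, mouse and stapler stand close around it.

```bash
python3 - <<'E'
from h import *
c=dict(np.load("top.npz")); 
im=c["pixels"]; crop=im[165:275,240:430]
cv2.imwrite("pics/crop.png",cv2.cvtColor(cv2.resize(crop,None,fx=4,fy=4,interpolation=cv2.INTER_CUBIC),cv2.COLOR_RGB2BGR))
hsv=cv2.cvtColor(im,cv2.COLOR_RGB2HSV)
g=cv2.inRange(hsv,(45,100,40),(85,255,255)); g[:180]=0;g[260:]=0
n,l,s,ce=cv2.connectedComponentsWithStats(g)
for i in range(1,n):
    if s[i,4]>20: print("green",ce[i],s[i],ray(c,*ce[i],.056))
d=(im.max(2)<48).astype(np.uint8); d[:180]=0;d[265:]=0;d[:,:290]=0;d[:,400:]=0
n,l,s,ce=cv2.connectedComponentsWithStats(d)
for i in range(1,n):
    if s[i,4]>30: print("dark",ce[i],s[i],ray(c,s[i,0]+s[i,2]/2-.5,s[i,1]+s[i,3]/2-.5,.062))
E
```

```text
green [362.04054054 217.71621622] [358 213  10  10  74] [ 0.5212914  -0.12269309  0.056     ]
dark [324.81832797 229.17363344] [311 216  30  29 622] [ 0.48579763 -0.01392604  0.062     ]
```

View pics/crop.png

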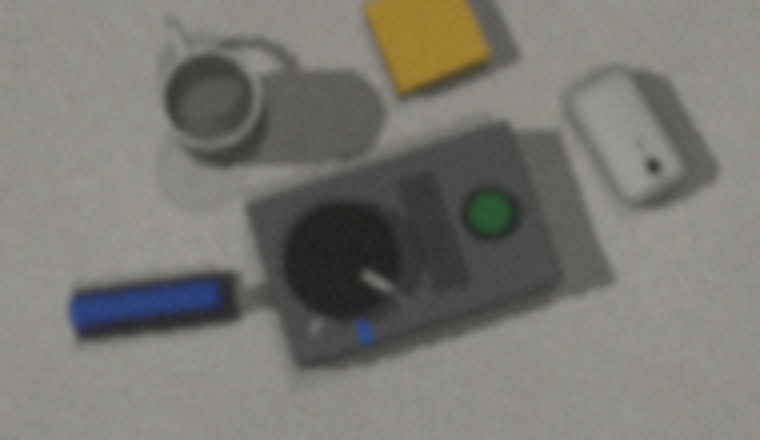

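Request:
{"fn": "carry_out", "kwargs": {
  "motion": "0.02 -0.0296 -0.0044 0 0 0 255;0.02 -0.0296 -0.0044 0 0 0 255;0.02 -0.0296 -0.0044 0 0 0 255;0.02 -0.0296 -0.0044 0 0 0 255;0.02 -0.0296 -0.0044 0 0 0 255;0.02 -0.0296 -0.0044 0 0 0 255;0.02 -0.0296 -0.0044 0 0 0 255;0.02 -0.0296 -0.0044 0 0 0 255;0.02 -0.0296 -0.0044 0 0 0 255;0.02 -0.0296 -0.0044 0 0 0 255;0.02 -0.0296 -0.0044 0 0 0 255;0.02 -0.0296 -0.0044 0 0 0 255;0.02 -0.0296 -0.0044 0 0 0 255;0.02 -0.0296 -0.0044 0 0 0 255;0.02 -0.0296 -0.0044 0 0 0 255;0.02 -0.0296 -0.0044 0 0 0 255;0.02 -0.0296 -0.0044 0 0 0 255;0.02 -0.0296 -0.0044 0 0 0 255;0 0 0 0 0 0 255;0 0 0 0 0 0 255",
  "grip_force": 10
}}

```text
time_s: 1.72
ee_pos: [0.5139, -0.0059, 0.1253]
eef_rot: [-3.141, -0.002, 2.855]
force: [-0.4, 0.8, -1.1]
grip_width: 0.0003
grip_force: 0.0
```

```bash
python3 - <<'E'
from h import *
o=ctrl.get_obs(); print({k:np.round(o[k],4) for k in("time_s","ee_pos","eef_rot","force","grip_width","joint_vel")})
cs=[ctrl.camera(n) for n in("wrist","scene")]
np.savez("w.npz",**cs[0]);np.savez("s.npz",**cs[1])
print([ (c["position"],c["attitude"]) for c in cs])
im=np.hstack([c["pixels"] for c in cs]); im=cv2.resize(im,(800,250),interpolation=cv2.INTER_AREA)
im=np.vstack([cv2.resize(cs[0]["pixels"],(480,300),interpolation=cv2.INTER_AREA),cv2.resize(cs[1]["pixels"],(480,300),interpolation=cv2.INTER_AREA)])
cv2.imwrite("pics/ws.png",cv2.cvtColor(im,cv2.COLOR_RGB2BGR))
E
```

```text
{'time_s': np.float64(1.7167), 'ee_pos': array([ 0.5139, -0.0059,  0.1253]), 'eef_rot': array([-3.1413e+00, -1.8000e-03,  2.8553e+00]), 'force': array([-0.3998,  0.7749, -1.1249]), 'grip_width': np.float64(0.0003), 'joint_vel': array([ 0.0465, -0.0331,  0.029 ,  0.0049,  0.0027,  0.0173])}
[(array([0.44916674, 0.01273361, 0.30538739]), array([-2.35909771e-01, -6.05784295e-04,  1.28404670e+00])), (array([ 1.15162015, -0.64538315,  0.84945789]), array([ 0.85714266, -0.00722618,  0.74527641]))]
```

View pics/ws.png

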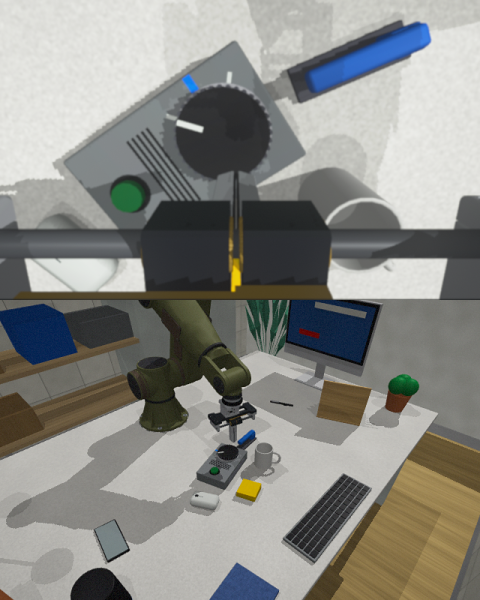

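The wrist view (shown at 0.75 scale) has the dial at about (223,132), with the white line to its left, the blue mark at (190,84) and the button at (129,194). The fingertips are in front at (236,175).

```bash
cat >> h.py <<'E'
def wristmeas(c,tag="",box=(90,205,225,370)):
    im=c["pixels"]; hsv=cv2.cvtColor(im,cv2.COLOR_RGB2HSV); out={}
    def big(m):
        n,l,s,ce=cv2.connectedComponentsWithStats(m); i=1+np.argmax(s[1:,4]); return ce[i],s[i],l==i
    g=cv2.inRange(hsv,(45,100,30),(85,255,255)); ce,s,_=big(g); out["button"]=ray(c,s[0]+s[2]/2-.5,s[1]+s[3]/2-.5,.056)
    r0,r1,c0,c1=box
    b=cv2.inRange(hsv,(95,120,80),(125,255,255)); k=np.zeros_like(b); k[r0:r1,c0:c1]=b[r0:r1,c0:c1]
    ce,s,_=big(k); out["blue"]=ray(c,*ce,.045)
    d=(im.max(2)<70).astype(np.uint8); k=np.zeros_like(d); k[r0:r1,c0:c1]=d[r0:r1,c0:c1]
    k=cv2.morphologyEx(k,cv2.MORPH_OPEN,np.ones((5,5)))
    ce,s,m=big(k); h=cv2.convexHull(np.argwhere(m)[:,::-1].astype(np.int32))[:,0]
    h=h[(h[:,1]>r0+3)&(h[:,1]<r1-4)]
    p=np.array([ray(c,u,v,.062)[:2] for u,v in h])
    A=np.c_[2*p,np.ones(len(p))]; x=np.linalg.lstsq(A,(p**2).sum(1),rcond=None)[0]
    out["dial"]=x[:2]; out["r"]=np.sqrt(x[2]+x[:2]@x[:2])
    w=((im.min(2)>150)&(hsv[...,1]<60)).astype(np.uint8)
    vv,uu=np.nonzero(w[r0:r1,c0:c1]); q=np.array([ray(c,u+c0,v+r0,.062)[:2] for u,v in zip(vv*0+uu,vv)])-x[:2]
    q=q[np.hypot(*q.T)<.042]; out["nline"]=len(q)
    if len(q): out["lineang"]=np.degrees(np.arctan2(*q.mean(0)[::-1])); out["linemean"]=q.mean(0)
    for kk in("blue",): v=out[kk][:2]-x[:2]; out["blueang"]=np.degrees(np.arctan2(v[1],v[0]))
    v=x[:2]-out["button"][:2]; out["sep"]=np.hypot(*v); out["yaw"]=np.degrees(np.arctan2(-v[0],v[1]))
    for k_,v_ in out.items(): print(tag,k_,np.round(v_,4))
E
python3 - <<'E'
from h import *
wristmeas(dict(np.load("w.npz")))
E
```

```text
button [ 0.5212 -0.1198  0.056 ]
 blue [ 0.4356 -0.0278  0.045 ]
 dial [ 0.4884 -0.0112]
 r 0.043
 nline 278
 lineang -122.2606
 linemean [-0.0163 -0.0258]
 blueang -162.5155
 sep 0.1134
 yaw 16.8024
```

Request:
{"fn": "carry_out", "kwargs": {
  "motion": "0.0016 0.0027 -0.0095 0 0 0 255;0 0 -0.0095 0 0 0 255;0 0 -0.0095 0 0 0 255;0 0 -0.0095 0 0 0 255;0 0 -0.0095 0 0 0 255;0 0 -0.0095 0 0 0 255;0 0 -0.0015 0 0 0 255;0 0 -0.0015 0 0 0 255;0 0 -0.0015 0 0 0 255;0 0 0 0 0 0 255;0 0 0 0 0 0 255;0 0 0 0 0 0 255"
}}

```text
time_s: 2.82
ee_pos: [0.5158, -0.0021, 0.0651]
eef_rot: [3.141, 0.001, 2.858]
force: [0.1, -0.1, 1.2]
grip_width: 0.0008
grip_force: 0.0
```

Request:
{"fn": "carry_out", "kwargs": {
  "motion": "0 0 -0.0015 0 0 0 255;0 0 -0.0015 0 0 0 255;0 0 0 0 0 0 255;0 0 0 0 0 0 255;0 0 0 0 0 0 255"
}}

```text
time_s: 3.23
ee_pos: [0.5158, -0.0021, 0.062]
eef_rot: [3.141, 0.0, 2.858]
force: [-0.1, -0.2, 2.3]
grip_width: 0.0008
grip_force: 1.4
```

Request:
{"fn": "carry_out", "kwargs": {
  "motion": "0 0 -0.0012 0 0 0 255;0 0 -0.0012 0 0 0 255;0 0 0 0 0 0 255;0 0 0 0 0 0 255;0 0 0 0 0 0 255"
}}

```text
time_s: 3.65
ee_pos: [0.5159, -0.0021, 0.0596]
eef_rot: [3.141, 0.001, 2.858]
force: [0.0, -0.1, 6.1]
grip_width: 0.0006
grip_force: 2.8
```

Request:
{"fn": "carry_out", "kwargs": {
  "motion": "0.0005 -0.0015 0 0 0 -3 255;0.0004 -0.0016 0 0 0 -3 255;0.0003 -0.0016 0 0 0 -3 255;0.0003 -0.0016 0 0 0 -3 255;0.0002 -0.0016 0 0 0 -3 255;0.0001 -0.0016 0 0 0 -3 255;0 -0.0016 0 0 0 -3 255;-0.0001 -0.0016 0 0 0 -3 255;-0.0002 -0.0016 0 0 0 -3 255;-0.0002 -0.0016 0 0 0 -3 255;-0.0003 -0.0016 0 0 0 -3 255;-0.0004 -0.0016 0 0 0 -3 255;0 0 0 0 0 0 255;0 0 0 0 0 0 255"
}}

```text
time_s: 4.82
ee_pos: [0.5158, -0.0212, 0.0593]
eef_rot: [-3.141, -0.001, 2.229]
force: [-2.8, 0.7, 6.6]
grip_width: 0.0001
grip_force: 2.9
```

```bash
python3 - <<'E'
from h import *
c=ctrl.camera("wrist"); save(c,"w2.png"); np.savez("w2.npz",**c)
E
```

```text
(no output)
```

View pics/w2.png

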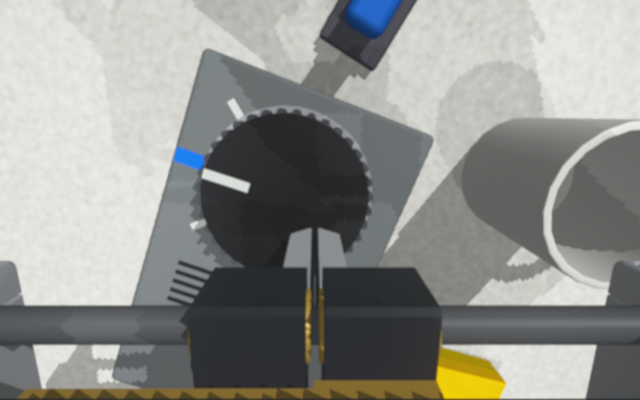

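The white line, from (248,187) to (204,172), points at the blue mark at (188,158). I'll lift straight off and check that it rests there.

Request:
{"fn": "carry_out", "kwargs": {
  "motion": "0 0 0.004 0 0 0 255;0 0 0.01 0 0 0 255;0 0 0.015 0 0 0 255;0 0 0.02 0 0 0 255;0 0 0.016 0 0 0 255;0 0 0 0 0 0 255;0 0 0 0 0 0 255;0 0 0 0 0 0 255"
}}

```text
time_s: 5.53
ee_pos: [0.5158, -0.0212, 0.1236]
eef_rot: [-3.141, -0.001, 2.23]
force: [0.5, -0.6, 0.8]
grip_width: 0.0004
grip_force: 0.0
```

```bash
python3 - <<'E'
from h import *
c=ctrl.camera("wrist"); save(c,"w3.png"); np.savez("w3.npz",**c)
try: wristmeas(c,box=(90,230,150,400))
except Exception as e: print(e)
c=ctrl.camera("top"); im=c["pixels"]
g=cv2.inRange(cv2.cvtColor(im,cv2.COLOR_RGB2HSV),(45,100,40),(85,255,255)); g[:180]=0;g[260:]=0
n,l,s,ce=cv2.connectedComponentsWithStats(g)
print([(s[i,4],ray(c,*ce[i],.056)) for i in range(1,n) if s[i,4]>15])
E
```

```text
attempt to get argmax of an empty sequence
[(np.int32(46), array([ 0.52174352, -0.12265163,  0.056     ]))]
```

View pics/w3.png

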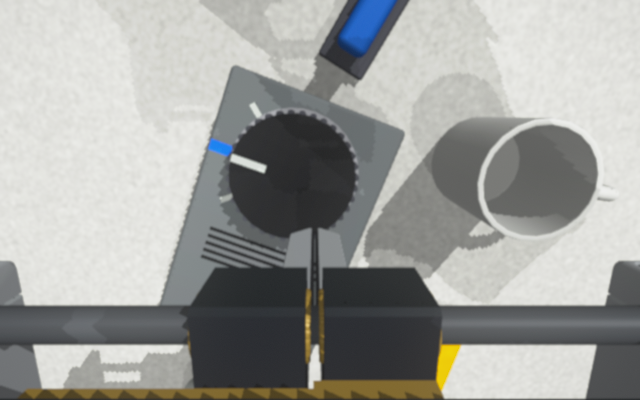

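With the finger off, the white line from (265,170) to (231,157) still points at the blue mark at (220,147), and the speaker hasn't moved. Next is the call button.

Request:
{"fn": "carry_out", "kwargs": {
  "motion": "0.001 -0.0167 0 0 0 0 255;0.001 -0.0167 0 0 0 0 255;0.001 -0.0167 0 0 0 0 255;0.001 -0.0167 0 0 0 0 255;0.001 -0.0167 0 0 0 0 255;0.0007 -0.0167 0 0 0 0 255;0 0 -0.012 0 0 0 255;0 0 -0.012 0 0 0 255;0 0 -0.012 0 0 0 255;0 0 -0.012 0 0 0 255;0 0 -0.012 0 0 0 255;0 0 -0.004 0 0 0 255;0 0 0 0 0 0 255;0 0 0 0 0 0 255;0 0 0 0 0 0 255"
}}

```text
time_s: 6.88
ee_pos: [0.5222, -0.1215, 0.0609]
eef_rot: [3.141, 0.001, 2.23]
force: [0.8, 1.0, 0.3]
grip_width: 0.0003
grip_force: 0.0
```

```bash
python3 - <<'E'
from h import *
c=ctrl.camera("wrist"); save(c,"w4.png"); np.savez("w4.npz",**c)
E
```

```text
(no output)
```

View pics/w4.png

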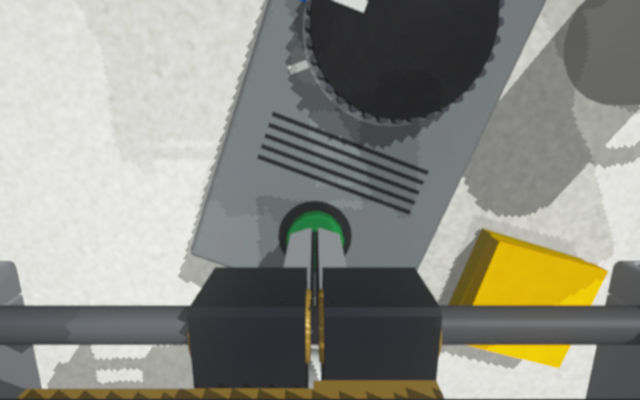

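The fingertips are centred over the green button at (315,235), so I'll press straight down.

Request:
{"fn": "carry_out", "kwargs": {
  "motion": "0 0 -0.002 0 0 0 255;0 0 -0.002 0 0 0 255;0 0 -0.002 0 0 0 255;0 0 -0.002 0 0 0 255;0 0 -0.0015 0 0 0 255;0 0 -0.001 0 0 0 255;0 0 0 0 0 0 255;0 0 0 0 0 0 255;0 0 0 0 0 0 255"
}}

```text
time_s: 7.68
ee_pos: [0.5222, -0.1215, 0.051]
eef_rot: [3.141, 0.001, 2.23]
force: [-5.5, 2.0, 17.1]
grip_width: 0.0005
grip_force: 8.6
```

Request:
{"fn": "carry_out", "kwargs": {
  "motion": "0 0 0.003 0 0 0 255;0 0 0.005 0 0 0 255;0 0 0.012 0 0 0 255;0 0 0.025 0 0 0 255;0 0 0.035 0 0 0 255;0 0 0.035 0 0 0 255;-0.02 0 0.02 0 0 0 255;-0.03 0 0.01 0 0 0 255;-0.035 0 0 0 0 0 255;-0.035 0 0 0 0 0 255;-0.02 0 0 0 0 0 255;0 0 0 0 0 0 255;0 0 0 0 0 0 255;0 0 0 0 0 0 255"
}}

```text
time_s: 8.85
ee_pos: [0.3825, -0.1215, 0.1954]
eef_rot: [3.141, 0.001, 2.229]
force: [0.7, -0.4, -0.2]
grip_width: 0.0007
grip_force: 0.0
```

```bash
python3 - <<'E'
from h import *
c=ctrl.camera("wrist"); t=ctrl.camera("top"); np.savez("w5.npz",**c)
a=cv2.resize(c["pixels"],(480,300),interpolation=cv2.INTER_AREA)
b=cv2.resize(t["pixels"][165:275,252:428],(480,300),interpolation=cv2.INTER_CUBIC)
cv2.imwrite("pics/end.png",cv2.cvtColor(np.vstack([a,b]),cv2.COLOR_RGB2BGR))
g=cv2.inRange(cv2.cvtColor(c["pixels"],cv2.COLOR_RGB2HSV),(45,100,30),(85,255,255))
n,l,s,ce=cv2.connectedComponentsWithStats(g)
for i in range(1,n):
    if s[i,4]>50:
        m=l==i; z=c["range_z"][m]; k=c["K"]; v,u=np.nonzero(m)
        P=np.c_[(u-k[0,2])/k[0,0]*z,-(v-k[1,2])/k[1,1]*z,-z]@rot(c["attitude"]).T+c["position"]
        print("button",np.median(P,0),s[i])
E
```

```text
button [ 0.52127844 -0.11751808  0.05663039] [415 259  31  33 717]
```

View pics/end.png

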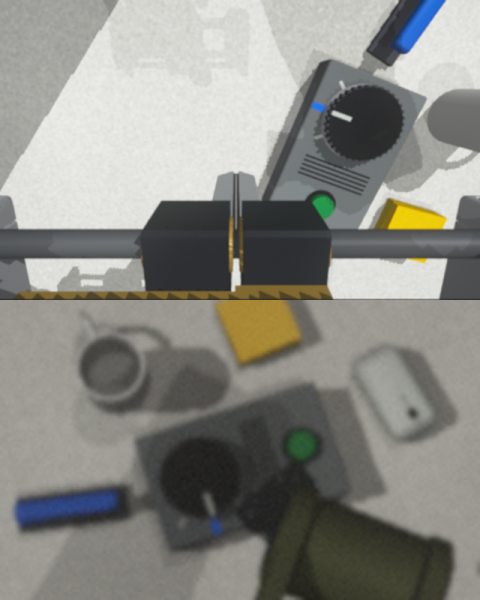

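Both views show the line on the blue mark: top half, dial at (363,122), line from (350,120) towards the mark at (318,106). The button is back up at z ≈ 0.0566 m, and the speaker and the things around it haven't moved.

```bash
python3 -c "
from station import ctrl; print(ctrl.hand_in())"
```

```text
the job is handed in; nothing more can be done
None
```

The job is handed in at about 9 s: the dial turned one click clockwise and rests with its white line on the blue mark, then the call button was pressed fully down (z 0.051 m, 17 N) and came back up, with the speaker and its neighbours where they were.

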